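# Crank a worm-driven tilt stand to its next mark

### The job

Tip the rack of open tubes one division, until the pointer of the tilt stand sits on the red mark: feel the sprung hand crank gently down until it is fully in gear, without forcing the clutch, keep it in while you wind the worm round, then let the crank spring back up out of gear. Do not touch the tube rack and its cradle, and leave the tip box, beaker and pipette where they are.

Things in the scene. Friction and masses are not known exactly. Their poses are not given: they have to be found in the camera images.
- stand: Fixed bench-top tilt stand; origin: centre under it, on the bench. x runs along the level tilt shaft from the grey worm gearbox (50 x 125 mm, top at 145 mm, centred 100 mm to -x) over the cradle to the white dial; z up. Base plate 190 mm wide, 160 mm to -x, 140 mm to +x. Cradle, dial and gearbox stay below 170 mm; the crank on the gearbox is the tallest part.
- dial_centre (a point): Front of the fixed white dial, 140 mm across, 95 mm above the bench, facing the stand's +x; axes as stand. Black marks at straight up (level) and 40 degrees, the red mark, 3.4 mm wide, at 20 degrees towards the stand's +y, fine ticks every 5 degrees. The black pointer turns with the cradle.
- tilt (a joint): Cradle tilt, rad, as the pointer shows. 0: level; grows as the pointer's tip (and the rack's +y side, downward) goes to the stand's +y. Red mark: 0.349. Starts at 0 to 0.063. In gear one crank turn clockwise from above adds 0.0785 (worm 80 to 1), anticlockwise takes it off; it needs about 3 N sideways on the handle. The worm locks itself: the cradle stays where it is left.
- crank_axis (a point): Point on the upright axis of crank and worm, 234 mm above the bench, level with the middle of the crank handle while the crank is up; axes as stand. Fixed on the stand, 100 mm to -x and 48 mm to +y of its origin.
- handle_grip (a point): Middle of the red crank handle: an upright cylinder, 18 mm in diameter, 48 mm tall, with a collar 25 mm across and 5 mm high at its foot (this point is 26 mm above the foot, 28 mm above the black handwheel, 96 mm across), 34 mm from the crank axis, at any place round the circle at the start. It revolves freely on its own pin: fingers that hold it need not turn as it goes round.
- press (a joint): How far the crank is pushed down, m. 0: sprung fully up, out of gear, spins freely on the worm shaft. 0.002: its dogs meet the clutch lugs. 0.012: dogs bottomed between the lugs, fully in gear. The spring alone takes 4 N at 0, 5 N at 0.002, 8 N at 0.012; let go, it springs back to 0.
- clutch_ring: Steel ring on the worm shaft under the crank, two lugs 10 mm high, half a turn apart; origin on the crank axis, 153 mm above the bench. At the start the crank's dogs stand over the lugs, hidden by a sleeve: push lightly (10 N in all is ample) while turning and within half a turn they drop in; over 20 N they grip and drag the worm, 30 N damages them. In gear: about a quarter turn of free play.
- crank: Black handwheel with hub, two brass dogs beneath and the red handle; origin on the crank axis at the foot of the dogs (170 mm above the bench when up); its x axis points to the handle.
- cradle: Cradle (aluminium tray 104 x 135 mm) on the tilt shaft with the blue rack of open clear strip tubes; origin on the shaft, 95 mm above the bench, at the middle of the stand. Highest parts at most 170 mm above the bench. Not to be touched.
- tip_box: Clear box of pipette tips with a red tray, 122 x 86 x 68 mm, loose on the bench, on the stand's +y side; origin under its centre. Leave alone.
- beaker: Whitish open plastic beaker, 90 mm across, 115 mm high, loose on the bench, beyond the pipette on the stand's -y side; origin under its centre. Leave alone.
- pipette: White hand pipette with a yellow ring, about 290 mm long, 30 mm high, lying loose on the bench beside the base plate on its -y side; its own x axis runs along it; origin on the bench near its middle. Leave alone.

How it is judged:
By the outcome, as a careful person would: the job done as asked, in the order asked, and still so for the second after the job is handed in, with the robot touching nothing.
It also fails if it takes over 72 s, if anything falls off the work surface, if the arm or the gripper's body presses on something with over 40 N, if the wrist force passes 120 N, or if a joint passes its speed limit or range.

### The arm

A 6-joint arm with a two-finger parallel gripper is mounted at the origin on the work surface. World frame = base frame: x ahead of the robot, y to its left, z up, the work surface at z = 0. Lengths are in m, angles in rad, forces in N, time in s.
With the tool pointing down it reaches from about 0.375 to 0.9 m from the base axis. Payload 3.1 kg.
Tool frame: the origin (TCP) lies between the finger pads; the fingertips stand 11 mm ahead of it and the grasp point (between the pads) lies 8 mm behind it; z points along the fingers, y is the line along which they close (so a half turn about z gives the same grasp; the last joint's range is limited). The gripper opens to 87 mm and grips with 3 to 60 N. Pads are 19 mm wide; open, the fingers measure 117 mm over their backs; the gripper's body (75 mm by 190 mm) begins 51 mm behind the grasp point.
Start: joints at [-1.407, 0.527, 1.433, -0, 1.181, -0.178], TCP at [0.21, -0.589, 0.234] pointing down, gripper open.
Joint ranges: [-3.08, 3.08], [-0.75, 2.2], [0.22, 2.44], [-1.43, 4.57], [0, 2.65], [-2.85, 2.85]. Speed limits (rad/s): [2.79, 2.79, 3.14, 3.14, 3.14, 3.14].

### API

Orientations are given as a unit quaternion [x, y, z, w].
In Python, from rig import robot gives the robot as it stands.
- The arm moves only by the tool move_arm, never from a script. Its argument "moves" is text: rows parted by semicolons, each of 7 numbers parted by spaces: the shift along the tool's x, y, z in units of 100 mm (1.0 is 100 mm), then the turn, a rotation vector about the tool's x, y, z in units of 90 degrees (1.0 is 90 degrees), then the opening, from 0 (shut) to 1 (fully open). A call has 1 to 12 rows; each row is the pose to reach, as a shift and turn from the pose commanded when the call began, along the tool's axes at that moment; what a row does not reach only later rows make up. A row lasts 1/10 s, in which the tool goes at most 50 mm and 8.59 degrees, less where a joint would pass 70% of its speed; a pose out of reach is approached as far as the arm can. A call with a number of a shift or a turn outside -1 to 1 is refused whole. A call with a gripper value outside its range is refused whole. The fingers move at their own pace and stop on an object; "squeeze" is the grip in N (left out, the last holds). Time passes only in rows, so rows that repeat a pose let the fingers close. It gives the time, the measured TCP pose, the force, the opening and the grip force at its end, in the units of the state.
- robot.get_obs(): the state, without advancing time (a new reading comes with each control period).
- robot.camera(name): name is "scene" or "top" or "wrist"; returns a dict with "image" (400x640x3 uint8, red, green, blue), "intrinsics" (3x3 intrinsics, pixels), "extrinsics" (4x4, takes a point from world to camera coordinates). Camera axes: x right, y up, looking along -z (the intrinsics and any distortion apply to the point x, -y, -z); pixel columns grow to the right and rows downward; lengths in m; the calibration is good to about 2 mm. A picture is of the moment at which its call begins. There is no depth.
- robot.hand_in(): hands the job in; it is judged then, once.
The state is a dict: "time": time; "q": joint angles; "joint_velocities": joint speeds; "joint_torque": joint torques, N m; "position": TCP position; "tool_rot": TCP orientation; "ft_force": force on the tool from outside, world axes, zero at the start; "moment": the same for the moment, N m; "grip_width": finger opening in m; "grip_force": force on a finger pad.
Only numpy, scipy, OpenCV 4.12 (cv2) and the standard library are available. Lean on these libraries where they do the work, as an engineer would, in place of code of your own. Each camera call takes 0.05 s, during which the arm holds its last target. There are 200 camera calls.

## Working session

There is one attempt and no reset: what is moved stays moved. The work goes in short steps, Python scripts to look and compute and a tool call to move; the robot and the scene stay as the last step left them, time stands still between calls to the robot, and variables do not carry over. Pictures are saved under pics/ and viewed, at most 10 in all, crops included, and the job is handed in when it is done.

Besides the shell and the picture viewer there is one more tool, called after "Emit:" by a JSON object that holds its "method" and its "body". move_arm: Moves the arm, as the interface text tells. Shifts and turns lie within -1 to 1; 1 stands for 100 mm of shift or 90 degrees of turn. Its arguments: {"type":"object","properties":{"moves":{"type":"string"},"squeeze":{"type":"number"}},"required":["moves"]}

```bash
mkdir -p pics
cat > h.py <<'E'
import numpy as np, cv2
from rig import robot
def snap(n,f):
    c=robot.camera(n); cv2.imwrite(f,cv2.cvtColor(c["image"],cv2.COLOR_RGB2BGR)); np.savez(f[:-4]+".npz",K=c["intrinsics"],E=c["extrinsics"]); return c
def ray(f,u,v):
    d=np.load(f); K,E=d["K"],d["E"]; p=np.linalg.inv(K)@[u,v,1]; p=np.array([p[0],-p[1],-p[2]])
    R=E[:3,:3]; return -R.T@E[:3,3], R.T@p
def atz(f,u,v,z):
    o,d=ray(f,u,v); return o+d*(z-o[2])/d[2]
def proj(f,P):
    d=np.load(f); p=d["E"][:3,:3]@np.array(P)+d["E"][:3,3]; q=d["K"]@[p[0],-p[1],-p[2]]; return q[:2]/q[2]
E
python3 - <<'E'
from h import *
a=snap("scene","pics/s.png");b=snap("top","pics/t.png")
for f in("s","t"):
    o,d=ray(f"pics/{f}.npz",320,200);print(o,d)
print(robot.get_obs())
E
```

```text
[ 0.91217577 -0.5357132   0.74258471] [-0.33228089  0.64819848 -0.68529927]
[0.58571514 0.02787435 0.92200662] [ 0.07871519  0.00886623 -0.9968677 ]
{'time': 0.1, 'q': array([-1.40752545e+00,  5.28391874e-01,  1.43379396e+00, -4.80550206e-05,
        1.18141618e+00, -1.78500150e-01]), 'joint_velocities': array([-0.00016298, -0.00075953, -0.00283169, -0.00015847,  0.00227882,
        0.00032863]), 'joint_torque': array([-1.47489322e-03, -4.40988600e+01, -1.77149802e+01,  6.35368377e-02,
        5.34248224e-02, -3.51659787e-05]), 'position': array([ 0.20937929, -0.58818771,  0.23265171]), 'tool_rot': array([ 9.85432515e-01,  1.70063956e-01, -1.45688918e-05, -1.00482141e-03]), 'ft_force': array([-0.40010894,  0.06319908, -0.09462516]), 'moment': array([ 0.01227731, -0.00943476,  0.01718974]), 'grip_force': 0.0, 'grip_width': 0.08705061417193766}
```

View pics/s.png

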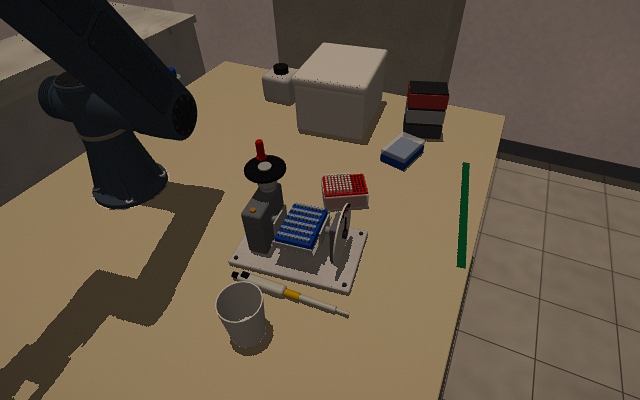

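View pics/t.png

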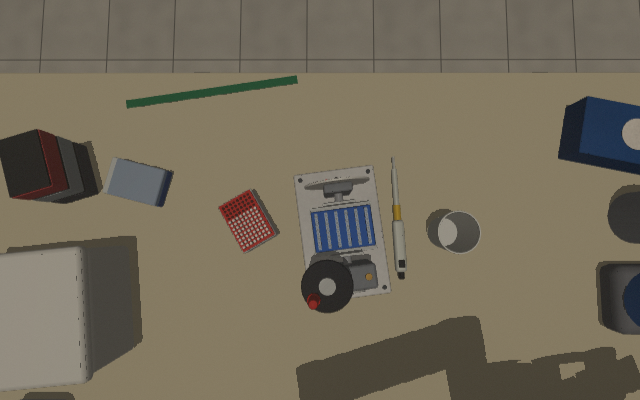

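Run:
```python
from h import *
t=cv2.imread("pics/t.png")[155:310,285:400];s=cv2.imread("pics/s.png")[130:300,228:372]
a=cv2.resize(t,None,fx=3.8,fy=3.8,interpolation=2);b=cv2.resize(s,(352,int(170*352/144)),interpolation=2)
im=np.zeros((600,800,3),np.uint8);im[:a.shape[0],:a.shape[1]]=a;im[:b.shape[0],440:792]=b
cv2.imwrite("pics/c1.png",im)
```

```text
(no output)
```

View pics/c1.png

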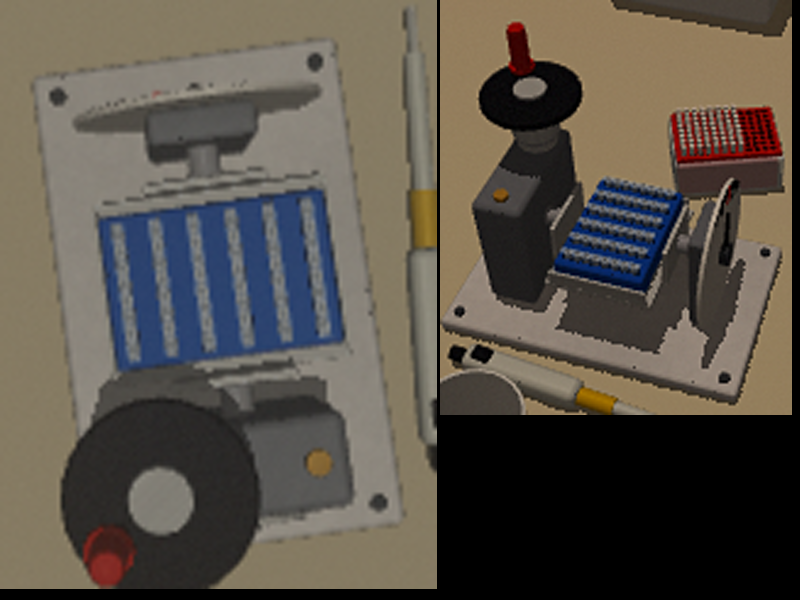

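Run:
```python
from h import *
T="pics/t.npz"
f=lambda x,y,z:atz(T,285+x/3.8,155+y/3.8,z)
c=f(161,500,.206);print("axis",c,"R",np.linalg.norm(f(259,500,.206)-f(62,500,.206)))
h=f(107,569,.256);print("handle",h,h-c)
TL,TR,BR=[f(*p,.01) for p in((36,76),(333,40),(400,523))]
print(TL,TR,BR,np.linalg.norm(TL-TR),np.linalg.norm(BR-TR))
x=(TR-BR)[:2];x/=np.linalg.norm(x);y=np.array([-x[1],x[0]])
print("yaw",np.degrees(np.arctan2(x[1],x[0])), np.degrees(np.arctan2(*(TL-TR)[:2])))
o=(TL+BR)[:2]/2+x*.01;print("origin",o,"axis pred",o-.1*x+.048*y)
# scene check
S="pics/s.npz";print(proj(S,[*c[:2],.208]),proj(S,[*h[:2],.256]))
```

```text
axis [0.48524536 0.02052198 0.206     ] R 0.09372856674458538
handle [0.4622069  0.04482003 0.256     ] [-0.02303846  0.02429805  0.05      ]
[0.7167949  0.09637256 0.01      ] [ 0.73960225 -0.08807494  0.01      ] [ 0.44454647 -0.12598794  0.01      ] 0.18585224339385806 0.2974816114703111
yaw 7.322060326811764 -7.048971625661868
origin [ 0.59058914 -0.01353322] axis pred [0.48528716 0.02133071]
[262.95550654 165.41375276] [257.14545172 139.78520545]
```

Run:
```python
from h import *
from scipy.spatial.transform import Rotation as R
snap("wrist","pics/w0.png")
d=np.load("pics/w0.npz");E=d["E"];o=robot.get_obs();Rt=R.from_quat(o["tool_rot"]).as_matrix()
c=-E[:3,:3].T@E[:3,3];print("cam in tool",Rt.T@(c-o["position"]),"look in tool",Rt.T@(-E[2,:3]),"up",Rt.T@E[1,:3]);print(d["K"]);print(Rt)
dc=np.array([.5906,-.0135,.095])+.14*np.array([.992,.125,0]);print(dc)
s=cv2.imread("pics/s.png");p=proj("pics/s.npz",dc);print(p)
# dial rectified from scene view: plane coords (y',z)
yv=np.array([-.125,.992,0])
H=[];W=[(-.08,.08),(.08,.08),(.08,-.08),(-.08,-.08)]
src=np.float32([proj("pics/s.npz",dc+yv*a+np.array([0,0,b])) for a,b in W])
M=cv2.getPerspectiveTransform(src,np.float32([[0,0],[500,0],[500,500],[0,500]]))
cv2.imwrite("pics/d0.png",cv2.warpPerspective(s,M,(500,500),flags=cv2.INTER_CUBIC))
```

```text
cam in tool [ 6.67072345e-02  5.96168480e-06 -1.52495856e-01] look in tool [-2.50295685e-01 -4.63631579e-04  9.68169332e-01] up [ 0.96816889 -0.00118766  0.250295  ]
[[301.13757166   0.         322.00702192]
 [  0.         301.13757166 202.87593466]
 [  0.           0.           1.        ]]
[[ 9.42156016e-01  3.35174542e-01 -2.59152778e-04]
 [ 3.35174519e-01 -9.42154724e-01  1.58666481e-03]
 [ 2.87647638e-04 -1.58174721e-03 -9.99998708e-01]]
[0.72948 0.004   0.095  ]
[358.83271181 236.74640622]
```

View pics/d0.png

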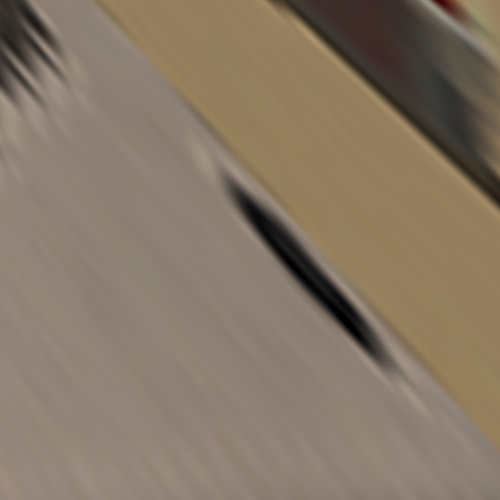

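Emit:
{"method": "move_arm", "body": {"moves": "0.47 -0.21 0 0 0 0 1; 0.93 -0.42 0 0 0 0 1; 0.93 -0.42 0 0 0 0 1"}}

```text
time: 0.45
position: [0.2862, -0.5128, 0.2329]
tool_rot: [0.985, 0.172, 0.001, -0.003]
ft_force: [-0.4, -0.1, -0.5]
grip_width: 0.0868
grip_force: 0.0
```

Emit:
{"method": "move_arm", "body": {"moves": "0.47 -0.21 0 0 0 0 1; 0.93 -0.42 0 0 0 0 1; 0.93 -0.42 0 0 0 0 1"}}

```text
time: 0.75
position: [0.3595, -0.4427, 0.2332]
tool_rot: [0.985, 0.173, 0.0, -0.002]
ft_force: [-0.6, 0.4, -0.2]
grip_width: 0.0873
grip_force: 0.0
```

Emit:
{"method": "move_arm", "body": {"moves": "0.47 -0.21 0 0 0 0 1; 0.93 -0.42 0 0 0 0 1; 0.93 -0.42 0 0 0 0 1"}}

```text
time: 1.05
position: [0.4328, -0.373, 0.2334]
tool_rot: [0.985, 0.173, 0.001, -0.001]
ft_force: [-0.9, -1.4, -0.2]
grip_width: 0.0869
grip_force: 0.0
```

Emit:
{"method": "move_arm", "body": {"moves": "0.47 -0.21 0 0 0 0 1; 0.93 -0.42 0 0 0 0 1; 0.93 -0.42 0 0 0 0 1"}}

```text
time: 1.35
position: [0.5064, -0.3031, 0.2335]
tool_rot: [0.985, 0.173, 0.001, -0.0]
ft_force: [-0.4, -0.3, 0.1]
grip_width: 0.0872
grip_force: 0.0
```

Emit:
{"method": "move_arm", "body": {"moves": "0.47 -0.21 0 0 0 0 1; 0.93 -0.42 0 0 0 0 1; 0.93 -0.42 0 0 0 0 1"}}

```text
time: 1.65
position: [0.58, -0.233, 0.2335]
tool_rot: [0.985, 0.172, 0.001, 0.0]
ft_force: [0.5, -0.8, 0.2]
grip_width: 0.0868
grip_force: 0.0
```

Emit:
{"method": "move_arm", "body": {"moves": "0.47 -0.21 0 0 0 0 1; 0.93 -0.42 0 0 0 0 1; 0.93 -0.42 0 0 0 0 1"}}

```text
time: 1.95
position: [0.6535, -0.1625, 0.2333]
tool_rot: [0.985, 0.172, 0.001, 0.0]
ft_force: [-0.8, -0.0, 0.2]
grip_width: 0.0873
grip_force: 0.0
```

Emit:
{"method": "move_arm", "body": {"moves": "0.47 -0.21 0 0 0 0 1; 0.93 -0.42 0 0 0 0 1; 0.93 -0.42 0 0 0 0 1"}}

```text
time: 2.25
position: [0.7269, -0.0918, 0.233]
tool_rot: [0.985, 0.172, 0.001, -0.0]
ft_force: [-0.7, -0.2, 0.7]
grip_width: 0.0869
grip_force: 0.0
```

Emit:
{"method": "move_arm", "body": {"moves": "0.47 -0.21 0 0 0 0 1; 0.93 -0.42 0 0 0 0 1; 0.93 -0.42 0 0 0 0 1; 0.93 -0.42 0 0 0 0 1"}}

```text
time: 2.65
position: [0.7973, -0.0245, 0.2323]
tool_rot: [0.985, 0.17, -0.001, 0.0]
ft_force: [-1.0, -0.6, -1.1]
grip_width: 0.0874
grip_force: 0.0
```

Run:
```python
from h import *
snap("wrist","pics/w1.png")
p=proj("pics/w1.npz",[.71,.0015,.16]);print(p)
s=cv2.imread("pics/w1.png");x=int(np.clip(p[0]-100,0,440));y=int(np.clip(p[1]-75,0,250));print(x,y)
cv2.imwrite("pics/w1c.png",cv2.resize(s[y:y+150,x:x+200],None,fx=4,fy=4,interpolation=2))
```

```text
[257.70156854 297.1457659 ]
157 222
```

View pics/w1c.png

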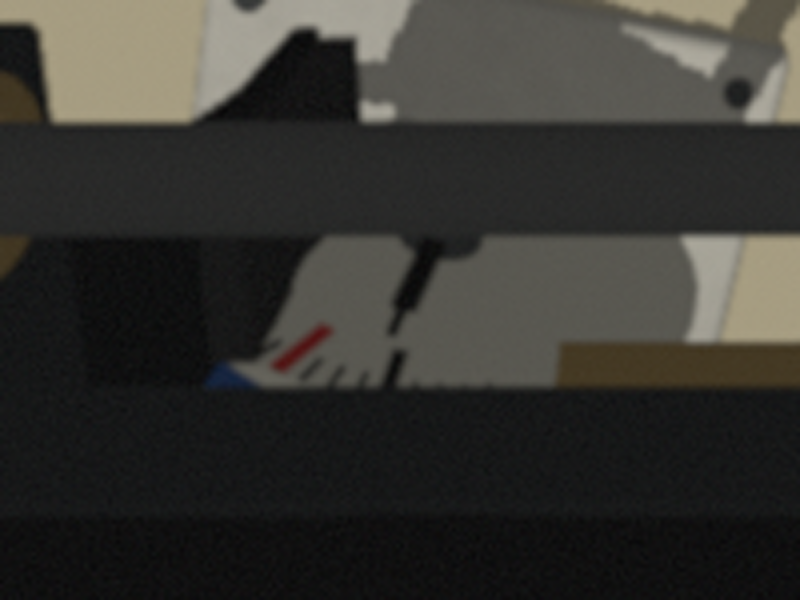

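```bash
cat > dial.py <<'E'
from h import *
from scipy.optimize import least_squares
def fit(f,off,black,red,ptr,yaw=.1255,o=np.array([.5906,-.0135]),sc=4):
    X=np.array([np.cos(yaw),np.sin(yaw),0]);Y=np.array([-X[1],X[0],0])
    def pl(p,d,lift=0):
        c,r=ray(f,off[0]+p[0]/sc,off[1]+p[1]/sc);k=(np.r_[o,0]+X*(d+lift)-c)@X/(r@X);q=c+k*r-np.r_[o,0];return q@Y,q[2]-.095
    a=lambda p,v:np.arctan2(*(np.array(pl(p,v[0]))-v[1:]))
    def res(v): return [a(black[0],v),a(black[1],v),a(red[0],v)-.349,a(red[1],v)-.349,(v[1]/.003)*.01,(v[2]/.003)*.01,(v[0]-.115)*.1]
    s=least_squares(res,[.115,0,0]);v=s.x;print("d,y0,z0",v,"res",s.fun)
    for l in(0,.003,.006):
        P=[np.array(pl(p,v[0],l))-v[1:] for p in ptr];D=P[1]-P[0];print(l,[p.round(4) for p in P],"ptr tip ang",np.arctan2(*P[1]),"dir",np.arctan2(*D))
    print("r",[np.hypot(*(np.array(pl(p,v[0]))-v[1:])) for p in black+red])
E
python3 - <<'E'
from dial import *
fit("pics/w1.npz",(157,222),[(402,350),(391,387)],[(328,330),(278,368)],[(435,248),(392,332)])
E
```

```text
d,y0,z0 [ 9.84973187e-02 -6.67078140e-04 -4.12971030e-05] res [ 0.00271799 -0.00380134 -0.00374399  0.0048969  -0.00222359 -0.00013766
 -0.00165027]
0 [array([0.0008, 0.0062]), array([0.0037, 0.045 ])] ptr tip ang 0.08179964367567218 dir 0.07557653514199358
0.003 [array([0.0004, 0.0112]), array([0.0032, 0.0493])] ptr tip ang 0.06568748471147423 dir 0.07557653514199326
0.006 [array([-0.    ,  0.0162]), array([0.0028, 0.0536])] ptr tip ang 0.05213154463273716 dir 0.07557653514199332
r [np.float64(0.050874032359086385), np.float64(0.06412802382775895), np.float64(0.05186345733473499), np.float64(0.06921105702227849)]
```

Emit:
{"method": "move_arm", "body": {"moves": "-0.2 -0.12 -0.3 0 0 0 1; -0.5 -0.3 -0.6 0 0 0 1; -0.97 -0.59 -0.6 0 0 0 1; -0.97 -0.59 -0.6 0 0 0 1"}}

```text
time: 3.1
position: [0.6767, -0.0003, 0.2928]
tool_rot: [0.986, 0.169, -0.006, -0.002]
ft_force: [-0.3, 0.0, -1.0]
grip_width: 0.0871
grip_force: 0.0
```

Emit:
{"method": "move_arm", "body": {"moves": "-0.5 -0.3 0 0 0 0 1; -0.97 -0.59 0 0 0 0 1; -0.97 -0.59 0 0 0 0 1"}}

```text
time: 3.4
position: [0.5677, 0.0227, 0.2928]
tool_rot: [0.986, 0.169, -0.004, -0.001]
ft_force: [0.9, -0.1, -0.0]
grip_width: 0.0872
grip_force: 0.0
```

Emit:
{"method": "move_arm", "body": {"moves": "-0.5 -0.3 0 0 0 0 1; -0.97 -0.59 0 0 0 0 1; -0.97 -0.59 0 0 0 0 1; -0.97 -0.59 0 0 0 0 1; -0.97 -0.59 0 0 0 0 1"}}

```text
time: 3.9
position: [0.4658, 0.045, 0.2944]
tool_rot: [0.986, 0.169, 0.002, 0.001]
ft_force: [0.2, -0.4, 0.6]
grip_width: 0.087
grip_force: 0.0
```

Run:
```python
from h import *
snap("wrist","pics/w2.png");o=robot.get_obs();print(o["position"],o["q"],o["ft_force"])
from scipy.spatial.transform import Rotation as R
Rt=R.from_quat(o["tool_rot"]).as_matrix();print(Rt.T@(np.array([.4622,.0448,.226])-o["position"]))
# red blob of handle
im=cv2.imread("pics/w2.png");h=cv2.cvtColor(im,cv2.COLOR_BGR2HSV)
m=cv2.inRange(h,(0,140,60),(8,255,255))|cv2.inRange(h,(172,140,60),(180,255,255))
n,l,st,c=cv2.connectedComponentsWithStats(m);print([(st[i],c[i]) for i in range(1,n) if st[i][4]>60])
print(proj("pics/w2.npz",[.4622,.0448,.256]),proj("pics/w2.npz",[.4622,.0448,.213]),proj("pics/w2.npz",[.4853,.021,.206]))
cv2.imwrite("pics/w2c.png",im[:, 120:520])
```

```text
[0.46635664 0.04504697 0.29422424] [-1.42651628e-01  2.36138235e-01  1.73329746e+00 -4.03918868e-04
  1.16891141e+00  1.08798249e+00] [ 0.57577583  0.31944111 -0.11866415]
[-0.00418499 -0.00127992  0.06821095]
[(array([199,   0,  20,   7,  65], dtype=int32), array([206.50769231,   1.46153846])), (array([217,   0,  65,  78, 651], dtype=int32), array([259.01382488,  52.21966206])), (array([ 306,  199,   31,   44, 1024], dtype=int32), array([320.9921875 , 219.68652344]))]
[320.24107665 232.88143901] [320.45469435 214.63319005] [357.14282285 196.08234825]
```

View pics/w2c.png

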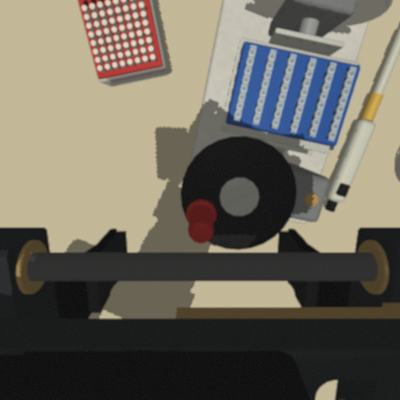

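Emit:
{"method": "move_arm", "body": {"moves": "-0.03 -0.01 0.3 0 0 0 1; -0.03 -0.01 0.67 0 0 0 1; -0.03 -0.01 0.67 0 0 0 1; -0.03 -0.01 0.67 0 0 0 0.4; -0.03 -0.01 0.67 0 0 0 0.15; -0.03 -0.01 0.67 0 0 0 0; -0.03 -0.01 0.67 0 0 0 0; -0.03 -0.01 0.67 0 0 0 0; -0.03 -0.01 0.67 0 0 0 0; -0.03 -0.01 0.67 0 0 0 0", "squeeze": 30}}

```text
time: 4.95
position: [0.4612, 0.0463, 0.2268]
tool_rot: [0.985, 0.17, 0.0, 0.0]
ft_force: [-0.7, -0.2, -0.8]
grip_width: 0.0391
grip_force: 0.0
```

Emit:
{"method": "move_arm", "body": {"moves": "0 0 0 0 0 0 0; 0 0 0 0 0 0 0; 0 0 0 0 0 0 0; 0 0 0 0 0 0 0; 0 0 0 0 0 0 0; 0 0 0 0 0 0 0"}}

```text
time: 5.55
position: [0.4616, 0.046, 0.2266]
tool_rot: [0.985, 0.17, 0.0, 0.0]
ft_force: [2.5, -1.3, -1.0]
grip_width: 0.0176
grip_force: 30.0
```

Emit:
{"method": "move_arm", "body": {"moves": "0 0 0.01 0 0 0 0; 0 0 0.02 0 0 0 0; 0 0 0.02 0 0 0 0"}}

```text
time: 5.85
position: [0.4617, 0.0463, 0.225]
tool_rot: [0.985, 0.17, 0.001, 0.0]
ft_force: [1.5, -0.8, 3.9]
grip_width: 0.0173
grip_force: 30.0
```

Emit:
{"method": "move_arm", "body": {"moves": "0 0 0.01 0 0 0 0; 0 0 0.01 0 0 0 0"}}

```text
time: 6.05
position: [0.4617, 0.0464, 0.2243]
tool_rot: [0.985, 0.17, 0.001, 0.0]
ft_force: [0.9, 0.3, 7.4]
grip_width: 0.0172
grip_force: 30.0
```

```bash
cat > circ.py <<'E'
import sys,numpy as np
a0,step,n,z0,z1=map(float,sys.argv[1:6]);p=lambda a:.34*np.array([np.cos(np.radians(a)),np.sin(np.radians(a))])
n=int(n)
print("; ".join("%.3f %.3f %.3f 0 0 0 0"%(*(p(a0+step*k)-p(a0)),z0+(z1-z0)*k/n) for k in range(1,n+1)),"end",a0+step*n)
E
python3 circ.py -114.2 7.5 12 0 0.005; python3 circ.py -114.2 5 12 0 0.01
```

```text
0.042 -0.016 0.000 0 0 0 0; 0.085 -0.026 0.001 0 0 0 0; 0.129 -0.030 0.001 0 0 0 0; 0.174 -0.028 0.002 0 0 0 0; 0.218 -0.021 0.002 0 0 0 0; 0.260 -0.008 0.003 0 0 0 0; 0.301 0.011 0.003 0 0 0 0; 0.338 0.034 0.003 0 0 0 0; 0.373 0.063 0.004 0 0 0 0; 0.403 0.095 0.004 0 0 0 0; 0.429 0.131 0.005 0 0 0 0; 0.449 0.171 0.005 0 0 0 0 end -24.200000000000003
0.028 -0.011 0.001 0 0 0 0; 0.056 -0.019 0.002 0 0 0 0; 0.085 -0.026 0.003 0 0 0 0; 0.114 -0.029 0.003 0 0 0 0; 0.144 -0.030 0.004 0 0 0 0; 0.174 -0.028 0.005 0 0 0 0; 0.203 -0.024 0.006 0 0 0 0; 0.232 -0.017 0.007 0 0 0 0; 0.260 -0.008 0.007 0 0 0 0; 0.287 0.004 0.008 0 0 0 0; 0.313 0.018 0.009 0 0 0 0; 0.338 0.034 0.010 0 0 0 0 end -54.2
```

Emit:
{"method": "move_arm", "body": {"moves": "0.028 -0.011 0 0 0 0 0; 0.056 -0.019 0 0 0 0 0; 0.085 -0.026 0 0 0 0 0; 0.114 -0.029 0 0 0 0 0; 0.144 -0.030 0 0 0 0 0; 0.174 -0.028 0 0 0 0 0"}}

```text
time: 6.65
position: [0.4774, 0.0537, 0.2242]
tool_rot: [0.985, 0.171, 0.0, 0.001]
ft_force: [0.6, -4.9, 5.7]
grip_width: 0.0173
grip_force: 30.0
```

```bash
cat > circ.py <<'E'
# args: cmdx cmdy axisx axisy(mm) theta0 theta1(deg, world, from axis) n ; z in mm start end
import sys,numpy as np
cx,cy,ax,ay,t0,t1,n,z0,z1=map(float,sys.argv[1:10]);n=int(n)
R=np.array([[.942,.335],[.335,-.942]])
for k in range(1,n+1):
    t=np.radians(t0+(t1-t0)*k/n);P=np.array([ax+34*np.cos(t),ay+34*np.sin(t)]);s=R@(P-[cx,cy])/100
    print("%.3f %.3f %.3f 0 0 0 0; "%(*s,(z0+(z1-z0)*k/n)/100),end="")
print("\nend cmd %.1f %.1f"%tuple(P))
E
python3 circ.py 477.2 55.2 483.8 20.4 101 41 12 0 0
```

```text
0.025 0.019 0.000 0 0 0 0; 0.054 0.028 0.000 0 0 0 0; 0.082 0.038 0.000 0 0 0 0; 0.108 0.051 0.000 0 0 0 0; 0.134 0.067 0.000 0 0 0 0; 0.158 0.084 0.000 0 0 0 0; 0.180 0.104 0.000 0 0 0 0; 0.200 0.125 0.000 0 0 0 0; 0.219 0.148 0.000 0 0 0 0; 0.236 0.173 0.000 0 0 0 0; 0.250 0.199 0.000 0 0 0 0; 0.262 0.226 0.000 0 0 0 0; 
end cmd 509.5 42.7
```

Emit:
{"method": "move_arm", "body": {"moves": "0.025 0.019 0 0 0 0 0; 0.054 0.028 0 0 0 0 0; 0.082 0.038 0 0 0 0 0; 0.108 0.051 0 0 0 0 0; 0.134 0.067 0 0 0 0 0; 0.158 0.084 0 0 0 0 0"}}

```text
time: 7.25
position: [0.494, 0.052, 0.224]
tool_rot: [0.985, 0.17, -0.0, 0.0]
ft_force: [-1.0, -1.5, 6.6]
grip_width: 0.0172
grip_force: 30.0
```

Emit:
{"method": "move_arm", "body": {"moves": "0.022 0.020 0.002 0 0 0 0; 0.042 0.041 0.004 0 0 0 0; 0.061 0.064 0.005 0 0 0 0; 0.078 0.089 0.005 0 0 0 0; 0.092 0.115 0.005 0 0 0 0; 0.104 0.142 0.005 0 0 0 0"}}

```text
time: 7.85
position: [0.5083, 0.0425, 0.2231]
tool_rot: [0.985, 0.17, -0.001, -0.0]
ft_force: [-0.5, -0.3, 4.1]
grip_width: 0.0174
grip_force: 30.0
```

Emit:
{"method": "move_arm", "body": {"moves": "0 0 0.01 0 0 0 0; 0 0 0.02 0 0 0 0; 0 0 0.02 0 0 0 0"}}

```text
time: 8.15
position: [0.5085, 0.0424, 0.2212]
tool_rot: [0.985, 0.17, -0.0, -0.0]
ft_force: [-0.8, 0.1, 6.0]
grip_width: 0.0172
grip_force: 30.0
```

Emit:
{"method": "move_arm", "body": {"moves": "0 0 0.01 0 0 0 0; 0 0 0.02 0 0 0 0; 0 0 0.03 0 0 0 0; 0 0 0.04 0 0 0 0; 0 0 0.04 0 0 0 0"}}

```text
time: 8.65
position: [0.5085, 0.0424, 0.2174]
tool_rot: [0.985, 0.17, -0.0, -0.0]
ft_force: [-1.1, -1.5, 7.5]
grip_width: 0.0174
grip_force: 30.0
```

Emit:
{"method": "move_arm", "body": {"moves": "0 0 0.01 0 0 0 0; 0 0 0.02 0 0 0 0; 0 0 0.02 0 0 0 0"}}

```text
time: 8.95
position: [0.5086, 0.0424, 0.2155]
tool_rot: [0.985, 0.17, -0.0, -0.0]
ft_force: [-1.8, -0.3, 7.7]
grip_width: 0.0172
grip_force: 30.0
```

Emit:
{"method": "move_arm", "body": {"moves": "0 0 0.005 0 0 0 0; 0 0 0.01 0 0 0 0; 0 0 0.01 0 0 0 0"}}

```text
time: 9.25
position: [0.5087, 0.0424, 0.2147]
tool_rot: [0.985, 0.17, -0.0, -0.0]
ft_force: [-0.7, 0.4, 7.0]
grip_width: 0.0177
grip_force: 30.0
```

```bash
python3 - <<'E'
import numpy as np
from scipy.optimize import least_squares
p=np.array([[461.7,46.4],[477.4,53.7],[494,52],[508.5,42.4]])
s=least_squares(lambda c:np.hypot(*(p-c).T)-34,[484,20]);print(s.x,s.fun)
E
python3 circ.py 509.5 42.7 484 20.3 41 -49 9 0.2 0.7
```

```text
[482.93626895  19.97126053] [-0.0963514   0.18008396 -0.1142169   0.00812696]
0.018 0.058 0.003 0 0 0 0; 0.025 0.117 0.003 0 0 0 0; 0.021 0.176 0.004 0 0 0 0; 0.007 0.234 0.004 0 0 0 0; -0.017 0.288 0.005 0 0 0 0; -0.050 0.338 0.005 0 0 0 0; -0.090 0.380 0.006 0 0 0 0; -0.138 0.416 0.006 0 0 0 0; -0.191 0.442 0.007 0 0 0 0; 
end cmd 506.3 -5.4
```

```bash
cx=509.5; cy=42.7; for t in 41 26 11 -4 -19 -34; do o=$(python3 circ.py $cx $cy 483.3 20.1 $t $((t-15)) 2 0 0); echo "$o"; set -- $(echo "$o"|tail -1); cx=$3; cy=$4; done
```

```text
0.007 0.043 0.000 0 0 0 0; 0.015 0.087 0.000 0 0 0 0; 
end cmd 513.9 35.0
0.002 0.044 0.000 0 0 0 0; -0.002 0.089 0.000 0 0 0 0; 
end cmd 516.7 26.6
-0.010 0.043 0.000 0 0 0 0; -0.025 0.085 0.000 0 0 0 0; 
end cmd 517.2 17.7
-0.020 0.039 0.000 0 0 0 0; -0.046 0.076 0.000 0 0 0 0; 
end cmd 515.4 9.0
-0.029 0.033 0.000 0 0 0 0; -0.063 0.061 0.000 0 0 0 0; 
end cmd 511.5 1.1
-0.038 0.024 0.000 0 0 0 0; -0.078 0.043 0.000 0 0 0 0; 
end cmd 505.6 -5.6
```

Emit:
{"method": "move_arm", "body": {"moves": "0.007 0.043 0.003 0 0 0 0; 0.015 0.087 0.005 0 0 0 0"}}

```text
time: 9.45
position: [0.5136, 0.0349, 0.2144]
tool_rot: [0.985, 0.17, 0.001, -0.0]
ft_force: [-0.4, 0.9, 7.3]
grip_width: 0.0174
grip_force: 30.0
```

Emit:
{"method": "move_arm", "body": {"moves": "0.002 0.044 0 0 0 0 0; -0.002 0.089 0 0 0 0 0"}}

```text
time: 9.65
position: [0.5166, 0.0263, 0.2144]
tool_rot: [0.985, 0.17, 0.001, -0.0]
ft_force: [0.1, 1.2, 7.9]
grip_width: 0.0173
grip_force: 30.0
```

Emit:
{"method": "move_arm", "body": {"moves": "-0.010 0.043 0 0 0 0 0; -0.025 0.085 0 0 0 0 0"}}

```text
time: 9.85
position: [0.5172, 0.0174, 0.2145]
tool_rot: [0.985, 0.17, 0.001, -0.0]
ft_force: [1.4, 0.4, 7.2]
grip_width: 0.0173
grip_force: 30.0
```

Emit:
{"method": "move_arm", "body": {"moves": "-0.020 0.039 0 0 0 0 0; -0.046 0.076 0 0 0 0 0"}}

```text
time: 10.05
position: [0.5157, 0.0094, 0.2145]
tool_rot: [0.986, 0.17, 0.002, -0.001]
ft_force: [2.7, 2.9, 7.1]
grip_width: 0.0174
grip_force: 30.0
```

Emit:
{"method": "move_arm", "body": {"moves": "-0.029 0.033 0 0 0 0 0; -0.063 0.061 0 0 0 0 0"}}

```text
time: 10.25
position: [0.5122, 0.0015, 0.2145]
tool_rot: [0.986, 0.17, 0.002, -0.001]
ft_force: [1.7, 2.2, 7.2]
grip_width: 0.0173
grip_force: 30.0
```

Emit:
{"method": "move_arm", "body": {"moves": "-0.038 0.024 0 0 0 0 0; -0.078 0.043 0 0 0 0 0"}}

```text
time: 10.45
position: [0.5066, -0.0054, 0.2146]
tool_rot: [0.986, 0.17, 0.002, -0.0]
ft_force: [2.6, 1.6, 6.6]
grip_width: 0.0174
grip_force: 30.0
```

```bash
cx=505.6; cy=-5.5; for t in -49 -289 -529; do o=$(python3 circ.py $cx $cy 483.3 20.1 $t $((t-240)) 12 0 0); echo "$o"; set -- $(echo "$o"|tail -1); cx=$3; cy=$4; done
```

```text
-0.116 0.024 0.000 0 0 0 0; -0.233 0.006 0.000 0 0 0 0; -0.336 -0.050 0.000 0 0 0 0; -0.414 -0.139 0.000 0 0 0 0; -0.458 -0.249 0.000 0 0 0 0; -0.460 -0.367 0.000 0 0 0 0; -0.423 -0.478 0.000 0 0 0 0; -0.349 -0.571 0.000 0 0 0 0; -0.248 -0.632 0.000 0 0 0 0; -0.133 -0.656 0.000 0 0 0 0; -0.016 -0.638 0.000 0 0 0 0; 0.088 -0.582 0.000 0 0 0 0; 
end cmd 494.4 52.2
0.078 0.088 0.000 0 0 0 0; 0.121 0.198 0.000 0 0 0 0; 0.124 0.316 0.000 0 0 0 0; 0.086 0.428 0.000 0 0 0 0; 0.013 0.520 0.000 0 0 0 0; -0.088 0.582 0.000 0 0 0 0; -0.204 0.605 0.000 0 0 0 0; -0.320 0.587 0.000 0 0 0 0; -0.424 0.531 0.000 0 0 0 0; -0.502 0.442 0.000 0 0 0 0; -0.545 0.333 0.000 0 0 0 0; -0.548 0.215 0.000 0 0 0 0; 
end cmd 449.9 13.6
0.038 -0.112 0.000 0 0 0 0; 0.111 -0.204 0.000 0 0 0 0; 0.212 -0.266 0.000 0 0 0 0; 0.328 -0.289 0.000 0 0 0 0; 0.445 -0.272 0.000 0 0 0 0; 0.548 -0.215 0.000 0 0 0 0; 0.626 -0.127 0.000 0 0 0 0; 0.670 -0.017 0.000 0 0 0 0; 0.673 0.101 0.000 0 0 0 0; 0.635 0.213 0.000 0 0 0 0; 0.561 0.306 0.000 0 0 0 0; 0.461 0.367 0.000 0 0 0 0; 
end cmd 505.6 -5.6
```

Emit:
{"method": "move_arm", "body": {"moves": "-0.116 0.024 0.003 0 0 0 0; -0.233 0.006 0.005 0 0 0 0; -0.336 -0.050 0.005 0 0 0 0; -0.414 -0.139 0.005 0 0 0 0; -0.458 -0.249 0.005 0 0 0 0; -0.460 -0.367 0.005 0 0 0 0; -0.423 -0.478 0.005 0 0 0 0; -0.349 -0.571 0.005 0 0 0 0; -0.248 -0.632 0.005 0 0 0 0; -0.133 -0.656 0.005 0 0 0 0; -0.016 -0.638 0.005 0 0 0 0; 0.088 -0.582 0.005 0 0 0 0"}}

```text
time: 11.65
position: [0.4929, 0.0526, 0.2141]
tool_rot: [0.985, 0.171, -0.001, -0.0]
ft_force: [-3.8, -0.7, 11.3]
grip_width: 0.0171
grip_force: 30.0
```

Emit:
{"method": "move_arm", "body": {"moves": "0.078 0.088 0 0 0 0 0; 0.121 0.198 0 0 0 0 0; 0.124 0.316 0 0 0 0 0; 0.086 0.428 0 0 0 0 0; 0.013 0.520 0 0 0 0 0; -0.088 0.582 0 0 0 0 0; -0.204 0.605 0 0 0 0 0; -0.320 0.587 0 0 0 0 0; -0.424 0.531 0 0 0 0 0; -0.502 0.442 0 0 0 0 0; -0.545 0.333 0 0 0 0 0; -0.548 0.215 0 0 0 0 0"}}

```text
time: 12.85
position: [0.4494, 0.012, 0.2143]
tool_rot: [0.985, 0.17, 0.001, 0.002]
ft_force: [0.1, -4.5, 9.3]
grip_width: 0.0173
grip_force: 30.0
```

Emit:
{"method": "move_arm", "body": {"moves": "0.038 -0.112 0 0 0 0 0; 0.111 -0.204 0 0 0 0 0; 0.212 -0.266 0 0 0 0 0; 0.328 -0.289 0 0 0 0 0; 0.445 -0.272 0 0 0 0 0; 0.548 -0.215 0 0 0 0 0; 0.626 -0.127 0 0 0 0 0; 0.670 -0.017 0 0 0 0 0; 0.673 0.101 0 0 0 0 0; 0.635 0.213 0 0 0 0 0; 0.561 0.306 0 0 0 0 0; 0.461 0.367 0 0 0 0 0"}}

```text
time: 14.05
position: [0.5069, -0.0054, 0.2144]
tool_rot: [0.986, 0.169, 0.003, -0.001]
ft_force: [1.9, 2.5, 8.7]
grip_width: 0.0172
grip_force: 30.0
```

Emit:
{"method": "move_arm", "body": {"moves": "-0.116 0.024 0 0 0 0 0; -0.233 0.006 0 0 0 0 0; -0.336 -0.050 0 0 0 0 0; -0.414 -0.139 0 0 0 0 0; -0.458 -0.249 0 0 0 0 0; -0.460 -0.367 0 0 0 0 0; -0.423 -0.478 0 0 0 0 0; -0.349 -0.571 0 0 0 0 0; -0.248 -0.632 0 0 0 0 0; -0.133 -0.656 0 0 0 0 0; -0.016 -0.638 0 0 0 0 0; 0.088 -0.582 0 0 0 0 0"}}

```text
time: 15.25
position: [0.493, 0.0526, 0.2141]
tool_rot: [0.985, 0.171, -0.001, -0.0]
ft_force: [-3.4, -1.3, 11.0]
grip_width: 0.0173
grip_force: 30.0
```

Emit:
{"method": "move_arm", "body": {"moves": "0.078 0.088 0 0 0 0 0; 0.121 0.198 0 0 0 0 0; 0.124 0.316 0 0 0 0 0; 0.086 0.428 0 0 0 0 0; 0.013 0.520 0 0 0 0 0; -0.088 0.582 0 0 0 0 0; -0.204 0.605 0 0 0 0 0; -0.320 0.587 0 0 0 0 0; -0.424 0.531 0 0 0 0 0; -0.502 0.442 0 0 0 0 0; -0.545 0.333 0 0 0 0 0; -0.548 0.215 0 0 0 0 0"}}

```text
time: 16.45
position: [0.4494, 0.0121, 0.2143]
tool_rot: [0.985, 0.17, 0.0, 0.002]
ft_force: [-1.4, -2.9, 10.3]
grip_width: 0.0175
grip_force: 30.0
```

Emit:
{"method": "move_arm", "body": {"moves": "0.038 -0.112 0 0 0 0 0; 0.111 -0.204 0 0 0 0 0; 0.212 -0.266 0 0 0 0 0; 0.328 -0.289 0 0 0 0 0; 0.445 -0.272 0 0 0 0 0; 0.445 -0.272 0 0 0 0 0; 0.445 -0.272 0 0 0 0 0"}}

```text
time: 17.15
position: [0.4831, 0.0538, 0.2142]
tool_rot: [0.985, 0.17, 0.001, 0.0]
ft_force: [-0.3, -0.8, 9.4]
grip_width: 0.0169
grip_force: 30.0
```

Run:
```python
from h import *
o=robot.get_obs();p=o["position"]*1000;print(o["time"],p,np.degrees(np.arctan2(p[1]-20.1,p[0]-483.3)),o["ft_force"])
snap("scene","pics/s2.png");a=cv2.imread("pics/s2.png")[190:270,320:380];b=cv2.imread("pics/s.png")[190:270,320:380]
cv2.imwrite("pics/s2c.png",cv2.resize(np.hstack([b,a]),None,fx=6,fy=6,interpolation=2))
```

```text
17.15 [483.0936451   53.8209793  214.18705575] 90.3506160629464 [-0.31552752 -0.84571078  9.44542934]
```

View pics/s2c.png

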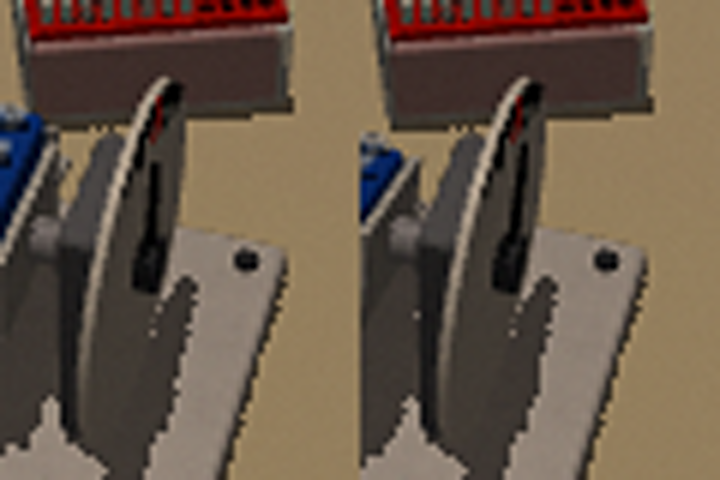

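Emit:
{"method": "move_arm", "body": {"moves": "0 0 -0.03 0 0 0 0; 0 0 -0.06 0 0 0 0; 0 0 -0.10 0 0 0 0; 0 0 -0.134 0 0 0 0; 0 0 -0.134 0 0 0 0; 0 0 -0.134 0 0 0 0"}}

```text
time: 17.8
position: [0.482, 0.0536, 0.2263]
tool_rot: [0.985, 0.17, -0.0, 0.0]
ft_force: [0.8, -1.8, 3.7]
grip_width: 0.017
grip_force: 30.0
```

Emit:
{"method": "move_arm", "body": {"moves": "0 0 0 0 0 0 0.3; 0 0 0 0 0 0 0.6; 0 0 0 0 0 0 0.8; 0 0 0 0 0 0 0.8; 0 0 0 0 0 0 0.8; 0 0 0 0 0 0 0.8; 0 0 0 0 0 0 0.8"}}

```text
time: 18.5
position: [0.4822, 0.0538, 0.2264]
tool_rot: [0.985, 0.17, -0.0, -0.0]
ft_force: [-0.2, 0.2, -0.5]
grip_width: 0.0646
grip_force: 0.0
```

Emit:
{"method": "move_arm", "body": {"moves": "0 0 -0.3 0 0 0 0.8; 0 0 -0.7 0 0 0 0.8; 0.4 0.27 -0.7 0 0 0 0.8; 0.91 0.6 -0.7 0 0 0 1; 0.91 0.6 -0.7 0 0 0 1"}}

```text
time: 19.0
position: [0.5931, 0.026, 0.297]
tool_rot: [0.986, 0.169, 0.003, 0.001]
ft_force: [0.4, -0.4, -0.3]
grip_width: 0.0791
grip_force: 0.0
```

Emit:
{"method": "move_arm", "body": {"moves": "0.4 0.27 0 0 0 0 1; 0.91 0.6 0 0 0 0 1; 0.91 0.6 0 0 0 0 1"}}

```text
time: 19.3
position: [0.6977, -0.0, 0.2949]
tool_rot: [0.986, 0.169, 0.001, 0.0]
ft_force: [-0.5, 0.0, -0.3]
grip_width: 0.0866
grip_force: 0.0
```

Emit:
{"method": "move_arm", "body": {"moves": "0.4 0.27 0 0 0 0 1; 0.91 0.6 0 0 0 0 1; 0.91 0.6 0.4 0 0 0 1; 0.91 0.6 0.65 0 0 0 1; 0.91 0.6 0.65 0 0 0 1; 0.91 0.6 0.65 0 0 0 1"}}

```text
time: 19.9
position: [0.7991, -0.0241, 0.2307]
tool_rot: [0.985, 0.17, -0.001, -0.0]
ft_force: [0.3, -0.2, 0.7]
grip_width: 0.0868
grip_force: 0.0
```

Run:
```python
from h import *
snap("wrist","pics/w3.png");print(robot.get_obs()["position"])
s=cv2.imread("pics/w3.png")
cv2.imwrite("pics/w3c.png",cv2.resize(s[222:372,157:357],None,fx=4,fy=4,interpolation=2))
```

```text
[ 0.8000658  -0.02416525  0.23289974]
```

View pics/w3c.png

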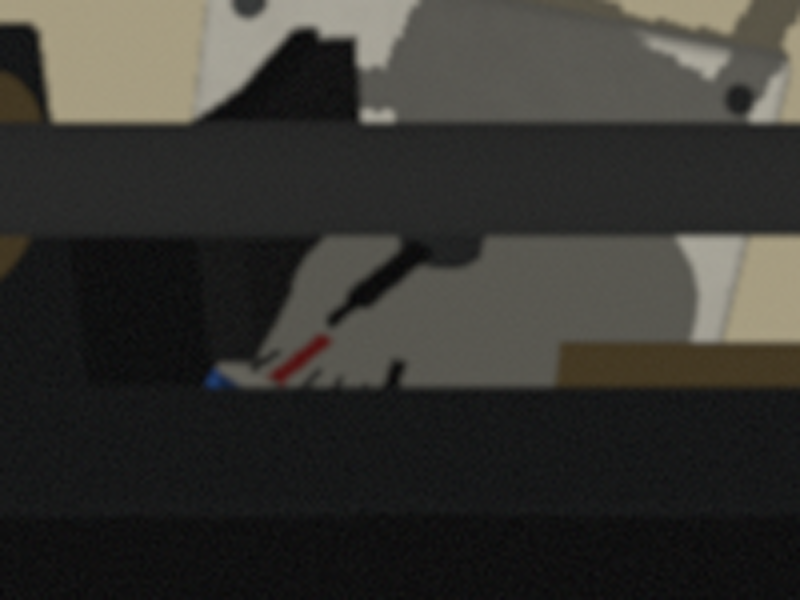

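Run:
```python
from dial import *
fit("pics/w3.npz",(157,222),[(402,362),(394,387)],[(327,338),(275,380)],[(420,252),(333,322)])
```

```text
d,y0,z0 [ 9.95810159e-02 -9.18243030e-04 -6.03723648e-05] res [ 0.00069694 -0.00154251 -0.00071772  0.00109373 -0.00306081 -0.00020124
 -0.0015419 ]
0 [array([0.005 , 0.0068]), array([0.0182, 0.043 ])] ptr tip ang 0.3995290889383888 dir 0.3488422893297438
0.003 [array([0.0045, 0.0117]), array([0.0175, 0.0473])] ptr tip ang 0.35369624940436156 dir 0.34884228932974437
0.006 [array([0.0041, 0.0166]), array([0.0168, 0.0516])] ptr tip ang 0.3142598457668365 dir 0.34884228932974476
r [np.float64(0.052550441739556676), np.float64(0.06145876549118006), np.float64(0.05234188188551311), np.float64(0.07074515639137056)]
```

```bash
python3 -c "
from rig import robot
print(robot.hand_in())"
```

```text
the job is handed in; nothing more can be done
None
```

I tipped the rack one division and handed the job in after about 20 s. The pointer reads about 0.349 rad, which is the red mark. The crank is let go to spring back up out of gear (I did not take a final picture of it), and the arm stands clear, with nothing else knowingly touched.

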